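# Shut the propagator's sliding light past its spring vent stop

### The job

Shut the seedlings' propagation case for the night: press the orange paddle of the spring vent stop down and, holding it down, push the black pull along so that it slides past the stop pin, until the sliding light is fully home and the stop has sprung up again behind the pull. Only press and push: do not lift the light or slam it. Leave the pots and tools round the case as they stand.

Things in the scene. Friction and masses are not known exactly. Their poses are not given: they have to be found in the camera images.
- case: Fixed propagation case, 270 x 480 mm: grey base, seedlings, clear walls, aluminium top frame. Origin: centre of its underside; x runs from the front (robot's side) to the back, y along the rails, z up; mm given below are in this frame. Front rail: outer face x = -138, top z = 162. The -y half of the top is fixed glazing; the light runs over it and shuts towards +y against an end stop.
- light: Sliding light: aluminium frame 252 x 225 x 12 mm with clear pane (top z = 158), 0.35 to 0.7 kg, loose in the front rail's groove, which guides it and holds it down; slides at 2 to 7 N, and at 5 to 15 N over the pin with the paddle held down. Origin: its middle, z = 146; home at y = 112.5, open at the start at y = 13 to 58.
- pull (a point): Middle of the rear (-y) upright face of the light's black pull, the face to push: x = -192 to -106, z = 166 to 182, this point at x = -176, z = 174. It is the lip 8 mm thick at the rear of a flat plate 36 mm long in y, z = 166 to 172, that overhangs the paddle. At y = 43.5 the plate's front edge meets the stop pin; at y = 94.5 the light is home.
- paddle (a point): Middle of the finger strip on top of the orange spring paddle in front of the rail: x = -176, y = 48.5, z = 163 when up, 151 when down. The paddle is a level plate, x = -195 to -140, y = 3.5 to 93.5, that moves straight down wherever pressed. The strip x = -195 to -155 is free of the pin all along, so a finger can slide along it while pressing and push the pull with its side.
- stop_pin (a point): Top centre of the steel stop pin, 12 mm across, fixed upright on the paddle: x = -148, y = 85.5, z = 174 when up, in the way of the pull's plate; z = 162 when down, clear below it. With the plate over it the pin stays 6 to 8 mm down by itself; once the plate has passed and the finger has left the paddle it springs up behind the pull, with 3 mm to spare.
- stop (a joint): Downward travel of paddle and pin, m: 0 up, 0.012 fully down (hard stop). Spring: about 3 N to start, 8 N at the bottom. The pin lets the pull pass from 0.0085 on.
- pot_a: Bystander: terracotta pot with a red-flowered plant, 80 mm across, 70 mm high (120 with leaves). Origin: centre of underside.
- pot_b: Bystander: terracotta pot with a green plant, 72 mm across, 64 mm high (115 with leaves). Origin: centre of underside.
- label_tin: Bystander: blue tin of plant labels, 68 mm across, 80 mm high (130 with labels). Origin: centre of underside.
- jar: Bystander: jar with a green cap, 64 mm across, 85 mm high. Origin: centre of underside.
- sprayer: Bystander: white spray bottle with a red head, 80 mm across, 210 mm high. Origin: centre of underside.
- trowel: Bystander: hand trowel lying flat, 300 mm long, wooden handle. Origin: middle of the handle, underside; its blade points along its x and ends 240 mm from there.
- plug_tray: Bystander: black plug tray filled with compost, 120 x 170 x 45 mm. Origin: centre of underside.

How it is judged:
On the way, in this order (a step that is already met when the one before it is completed fails the run):
1. the spring stop is pressed down with the pull still before the pin (value of joint stop above 0.006 m and y of pull in the frame of case below 0.047 m), for 0.05 s.
2. the pull is slid over the pin while the stop is down (value of joint stop above 0.004 m and y of pull in the frame of case above 0.055 m), for 0.05 s.
At the end, for the whole second after the job is handed in: The sliding light is home (within 4 mm of its end stop), lying flat in its rails and at rest, and the stop has sprung up behind the pull (less than 2 mm of travel left) (y of pull in the frame of case above 0.0905 m and value of joint stop below 0.002 m and linear speed of light below 0.01 m/s and height (world z) of light below 0.15 m and angle between light's own z axis and vertical below 0.03 rad); the robot touches nothing.
It fails at once if the light is lifted out of its rails (over 6 mm) or tipped (height (world z) of light above 0.152 m or angle between light's own z axis and vertical above 0.06 rad).
It fails at once if the light is slammed (faster than 0.5 m/s) (linear speed of light above 0.5 m/s).
It fails at once if a pot, tin, jar, bottle, trowel or tray round the case is moved by more than 20 mm (distance of any of pot_a, pot_b, label_tin, jar, sprayer, trowel, plug_tray from where it was at the start of the episode above 0.02 m).
It also fails if it takes over 40 s, if anything falls off the work surface, if the arm or the gripper's body presses on something with over 40 N, if the wrist force passes 120 N, or if a joint passes its speed limit or range.

### The arm

A 6-joint arm with a two-finger parallel gripper is mounted at the origin on the work surface. World frame = base frame: x ahead of the robot, y to its left, z up, the work surface at z = 0. Lengths are in m, angles in rad, forces in N, time in s.
With the tool pointing down it reaches from about 0.4 to 0.825 m from the base axis. Payload 7 kg.
Tool frame: the origin (TCP) lies between the finger pads; the fingertips stand 25 mm ahead of it and the grasp point (between the pads) lies 6 mm ahead of it; z points along the fingers, y is the line along which they close (so a half turn about z gives the same grasp; the last joint's range is limited). The gripper opens to 85 mm and grips with 20 to 120 N. Pads are 22 mm wide; open, the fingers measure 114 mm over their backs; the gripper's body (76 mm by 85 mm) begins 54 mm behind the grasp point. The pads swing forward as they close: fully open they stand 13 mm farther back than shut.
Start: joints at [-0.907, 0.359, 0.012, 0, -1.224, -0.288], TCP at [0.248, -0.628, 0.227] pointing down, gripper open.
Joint ranges: [-3.07, 3.07], [-1.43, 2.12], [-1.02, 1.25], [-3.03, 1.67], [-3.05, -0], [-3.03, 3.03]. Speed limits (rad/s): [2.39, 2.39, 3.01, 3.14, 3.14, 3.14].

### API

Orientations are given as a unit quaternion [x, y, z, w].
In Python, from plant import bot, imaging gives the robot as it stands.
- The arm moves only by the tool jog_arm, never from a script. Its argument "deltas" is a list that holds one entry, the list of rows, each a list of 7 numbers: the shift along the tool's x, y, z in units of 0.5 m (1.0 is 0.5 m), then the turn, a rotation vector about the tool's x, y, z in units of 2 rad (1.0 is 2 rad), then the opening, from 0 (shut) to 1 (fully open). A call has 1 to 5 rows; each row is the pose to reach, as a shift and turn from the pose commanded when the call began, along the tool's axes at that moment; what a row does not reach only later rows make up. A row lasts 1/8 s, in which the tool goes at most 62.5 mm and 10.7 degrees, less where a joint would pass 70% of its speed; a pose out of reach is approached as far as the arm can. A call with a number of a shift or a turn outside -1 to 1 is refused whole. A call with a gripper value outside its range is refused whole. The fingers move at their own pace and stop on an object; "squeeze" is the grip in N (left out, the last holds). Time passes only in rows, so rows that repeat a pose let the fingers close. It gives the time, the measured TCP pose, the force, the opening and the grip force at its end, in the units of the state.
- bot.get_obs(): the state, without advancing time (a new reading comes with each control period).
- imaging.snapshot(name): name is "side" or "top" or "wrist"; returns a dict with "frame" (384x512x3 uint8, red, green, blue), "camera_matrix" (3x3 intrinsics, pixels), "rvec" (rotation vector, rad) and "tvec" (3), from world to camera coordinates, as OpenCV has them. Camera axes: x right, y down, z forward; pixel columns grow to the right and rows downward; lengths in m; the calibration is good to about 2 mm. A picture is of the moment at which its call begins. There is no depth.
- bot.job_done(): hands the job in; it is judged then, once.
The state is a dict: "clock": time; "joints": joint angles; "joint_velocities": joint speeds; "tau": joint torques, N m; "ee_pos": TCP position; "tool_rot": TCP orientation; "wrist_force": force on the tool from outside, world axes, zero at the start; "wrist_torque": the same for the moment, N m; "finger_gap": opening from 0.0 (shut) to 1.0 (fully open); "grip_force": force on a finger pad.
Only numpy, scipy, OpenCV 4.12 (cv2) and the standard library are available. Lean on these libraries where they do the work, as an engineer would, in place of code of your own. Each camera call takes 0.05 s, during which the arm holds its last target. There are 200 camera calls.

## Working session

There is one attempt and no reset: what is moved stays moved. The work goes in short steps, Python scripts to look and compute and a tool call to move; the robot and the scene stay as the last step left them, time stands still between calls to the robot, and variables do not carry over. Pictures are saved under pics/ and viewed, at most 10 in all, crops included, and the job is handed in when it is done.

Besides the shell and the picture viewer there is one more tool, called after ">>>" as name(argument=value, ...) on one line, values as JSON. jog_arm: Moves the arm, as the interface text tells. Shifts and turns lie within -1 to 1; 1 stands for 0.5 m of shift or 2 rad of turn. Its arguments: {"type":"object","properties":{"deltas":{"type":"array"},"squeeze":{"type":"number"}},"required":["deltas"]}

```bash
mkdir -p pics; cat > h.py <<'E'
import numpy as np, cv2, pickle
from plant import bot, imaging
def snap(n,tag):
    s=imaging.snapshot(n); cv2.imwrite(f'pics/{tag}.png',s['frame'][:,:,::-1]); pickle.dump(s,open(f'pics/{tag}.pkl','wb')); return s
def ray(s,uv,z):
    R=cv2.Rodrigues(np.array(s['rvec'],float))[0]; t=np.array(s['tvec'],float).ravel()
    c=-R.T@t; d=R.T@np.linalg.inv(s['camera_matrix'])@np.array([uv[0],uv[1],1.])
    return c+d*(z-c[2])/d[2]
def proj(s,p):
    return cv2.projectPoints(np.array(p,float).reshape(-1,3),np.array(s['rvec'],float),np.array(s['tvec'],float),np.array(s['camera_matrix'],float),None)[0].reshape(-1,2)
E
python3 - <<'E'
from h import *
a=snap('top','top0');b=snap('side','side0')
cv2.imwrite('pics/both0.png',cv2.resize(a['frame'],(800,600))[:,:,::-1])
for s in(a,b):
    hsv=cv2.cvtColor(s['frame'],cv2.COLOR_RGB2HSV)
    m=cv2.inRange(hsv,(5,150,120),(20,255,255))
    n,l,st,c=cv2.connectedComponentsWithStats(m)
    for i in range(1,n):
        if st[i,4]>30: print(st[i],c[i],ray(s,c[i],.163))
print(bot.get_obs())
E
```

```text
[258   1 130  31 981] [320.08970438  13.25688073] [ 1.01420328 -0.17823618  0.163     ]
[370   0  10  13  48] [376.3125       5.35416667] [ 1.03091531 -0.33790131  0.163     ]
[312  25  13   6  56] [317.32142857  27.19642857] [ 0.97400715 -0.1691162   0.163     ]
[284  26  12   6  52] [290.07692308  28.01923077] [ 0.97455268 -0.09170686  0.163     ]
[349  34  20  10 164] [358.17073171  39.01829268] [ 0.93548741 -0.28326709  0.163     ]
[279  37  17   9  50] [289.7   40.12] [ 0.93946862 -0.08964563  0.163     ]
[259  36 123  24 881] [324.86379115  51.71963678] [ 0.90229801 -0.18819448  0.163     ]
[313  36  20  10 167] [321.76646707  40.33532934] [ 0.93548473 -0.18049611  0.163     ]
[   0   46   45   50 1256] [25.87659236 72.35509554] [0.87268232 0.67464321 0.163     ]
[480  67  31  30 137] [494.10218978  81.89051095] [ 0.79972146 -0.65549211  0.163     ]
[  0 118  30  39 754] [ 15.4005305  137.51458886] [0.68360052 0.70486526 0.163     ]
[483 134  29  30 111] [493.94594595 149.27027027] [ 0.61077132 -0.6454445   0.163     ]
[221 192  25  20 368] [231.26358696 201.96467391] [0.482992
[... 1093 characters left out ...]
': 0.1, 'joints': array([-9.06887368e-01,  3.59298959e-01,  1.11693833e-02, -3.14531315e-04,
       -1.22410034e+00, -2.88100710e-01]), 'joint_velocities': array([-0.0011392 ,  0.00114693,  0.002467  ,  0.00141183, -0.00059431,
        0.00060894]), 'tau': array([-1.57932540e-03, -5.84765232e+01,  2.94107437e+01,  6.95456699e+00,
       -3.17879661e-03,  1.38906171e-05]), 'ee_pos': array([ 0.24756281, -0.62750092,  0.22627507]), 'tool_rot': array([-1.86747671e-01,  9.82407640e-01,  7.04869622e-04, -1.97026489e-04]), 'wrist_force': array([-0.38823729,  0.33651992,  0.12263942]), 'wrist_torque': array([ 0.00075151, -0.03623226, -0.02320812]), 'grip_force': 0.0, 'finger_gap': 0.998968130402852}
```

View pics/both0.png

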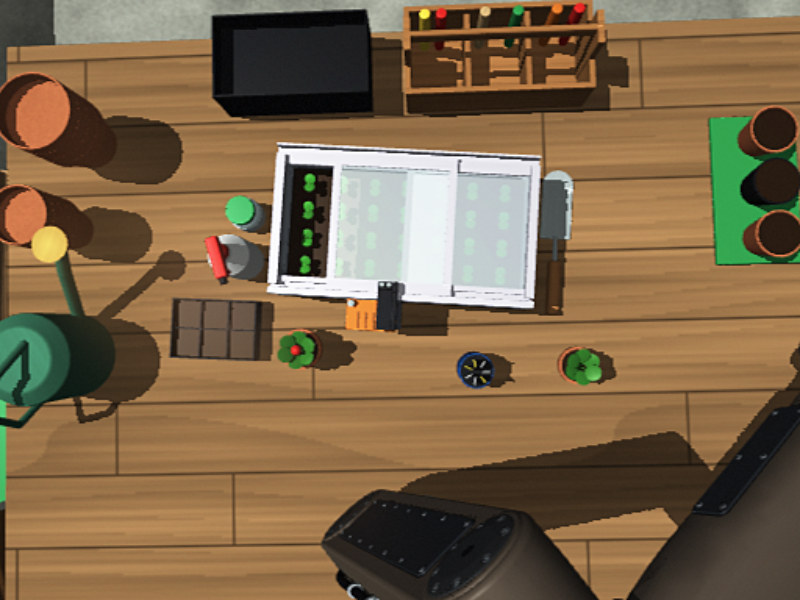

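View pics/side0.png

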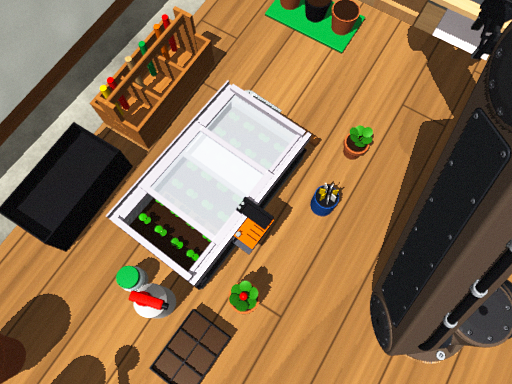

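The overview shows the case at about (405,225) in the 800×600 top view, with its length along world y. The orange paddle is at (362,315), and the black pull at (388,305) sits at the paddle's -y end. Next I'll fit the case pose.

```bash
python3 - <<'E'
from h import *
a=pickle.load(open('pics/top0.pkl','rb'));b=pickle.load(open('pics/side0.pkl','rb'))
R=cv2.Rodrigues(np.array(a['rvec']))[0];print('cam',-R.T@np.array(a['tvec']).ravel())
f=a['frame']
w=(f.min(2)>195).astype(np.uint8); 
w=cv2.morphologyEx(w,cv2.MORPH_CLOSE,np.ones((3,3)))
cs=cv2.findContours(w,0,1)[0]; c=[c for c in cs if cv2.pointPolygonTest(c,(250,150),False)>=0 or (cv2.boundingRect(c)[2]>120 and cv2.boundingRect(c)[1]<200)]
for k in c:
    P=np.array([ray(a,p[0],.162)[:2] for p in k],np.float32)
    r=cv2.minAreaRect(P);print(cv2.boundingRect(k),r)
crop=cv2.resize(f[80:225,160:360],(800,580),interpolation=cv2.INTER_NEAREST)
cv2.imwrite('pics/crop1.png',crop[:,:,::-1])
s=b['frame'][180:270,195:295];cv2.imwrite('pics/crop2.png',cv2.resize(s,(660,594),interpolation=cv2.INTER_NEAREST)[:,:,::-1])
E
```

```text
cam [ 0.46530457 -0.01904424  1.3012246 ]
(171, 91, 175, 106) ((0.6401926875114441, 0.00864475965499878), (0.4797922670841217, 0.28996139764785767), 85.22508239746094)
```

View pics/crop1.png

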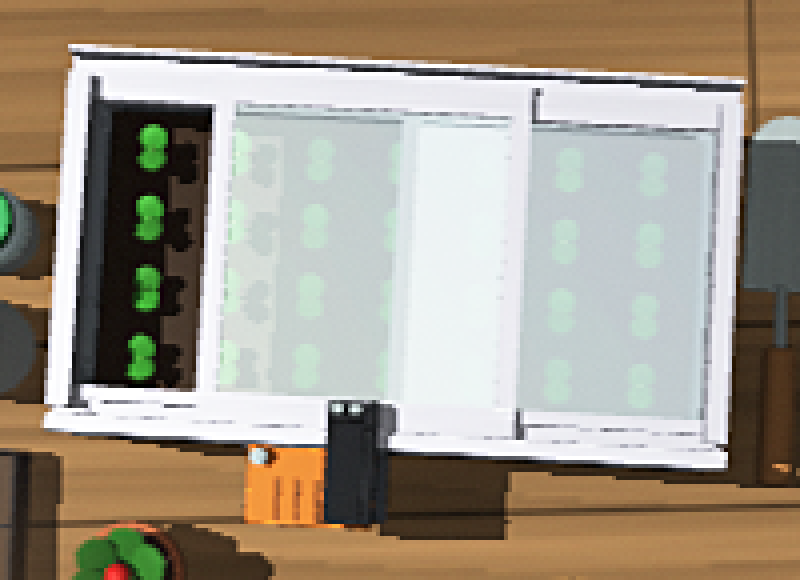

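View pics/crop2.png

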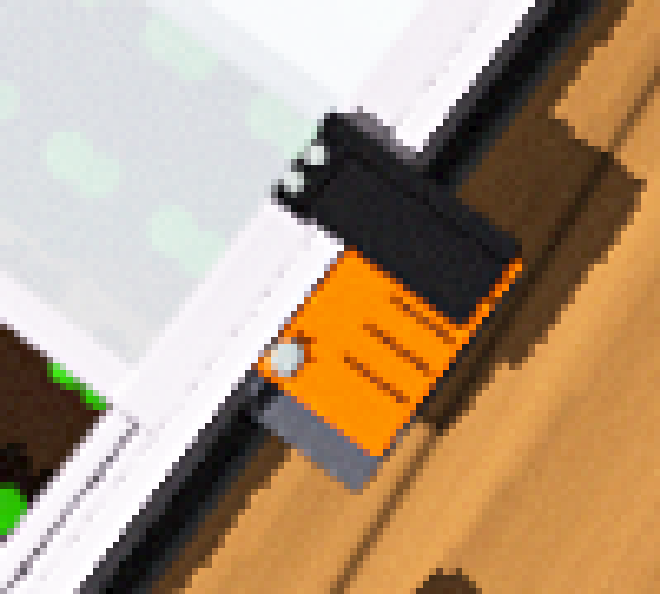

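The crops show the rail's front edge running from (45,428) to (725,468) in crop1, the pin at (260,455), the paddle's outer-left corner at (245,523) and the pull's rear edge near (385,525). In the side crop the pull's rear face hides the paddle's -y end.

```bash
python3 - <<'E'
from h import *
a=pickle.load(open('pics/top0.pkl','rb'));b=pickle.load(open('pics/side0.pkl','rb'))
A=lambda u,v,z: ray(a,(160+u/4-.5,80+v/4-.5),z)[:2]
B=lambda u,v,z: ray(b,(195+u/6.6-.5,180+v/6.6-.5),z)[:2]
L=A(45,430,.162);Rr=A(727,468,.162);TL=A(70,46,.162);TR=A(744,82,.162)
print('corners',L,Rr,TL,TR, np.linalg.norm(L-Rr))
for d in (L-Rr,TL-TR): print('yaw',np.arctan2(-d[0],d[1]))
d=(L-Rr)+(TL-TR); th=np.arctan2(-d[0],d[1]); 
ey=np.array([-np.sin(th),np.cos(th)]); ex=np.array([np.cos(th),np.sin(th)])
M=np.c_[ex,ey]
yc=np.mean([ey@L,ey@Rr,ey@TL,ey@TR]); xc=(ex@L+ex@Rr)/2+.138
c1=M@[xc,yc]; print('th',th,'c from corners',c1)
pinA=A(260,455,.174); pinB=B(288,357,.174)
print('pin',pinA,pinB,'c',pinA-M@[-.148,.0855],pinB-M@[-.148,.0855])
pa=A(245,524,.163);pb=B(377,458,.163)
print('pad',pa,pb,'c',pa-M@[-.195,.0935],pb-M@[-.195,.0935])
cc=np.mean([pinA-M@[-.148,.0855],pinB-M@[-.148,.0855],c1],0)
for n,p in(('pullA rear',A(384,524,.166)),('pullA rear top',A(376,405,.182)),('pullB rear-out',B(522,245,.182)),('pullB rear-in',B(330,115,.182))): print(n,M.T@(p-cc))
print(cc,th)
E
```

```text
corners [0.52955907 0.25769284] [ 0.49059848 -0.22063154] [0.80377567 0.23570205] [ 0.76225972 -0.24177762] 0.4799084631188658
yaw -0.0812728156150922
yaw -0.08672997166364195
th -0.08399960908448453 c from corners [0.64765124 0.00765356]
pin [0.50754379 0.10436618] [0.50540598 0.10667998] c [0.64784843 0.00675031] [0.64571062 0.00906412]
pad [0.45978139 0.11713054] [0.46035144 0.11903918] c [0.64624911 0.00759955] [0.64681916 0.00950818]
pullA rear [-0.18993909 -0.00432845]
pullA rear top [-0.10817107  0.00555911]
pullB rear-out [-0.19315584  0.00526814]
pullB rear-in [-0.10834777  0.00734833]
[0.6470701  0.00782267] -0.08399960908448453
```

```bash
cat >> h.py <<'E'
from scipy.spatial.transform import Rotation as Ro
TH=-.084; C0=np.array([.647,.008]); ex=np.array([np.cos(TH),np.sin(TH),0]); ey=np.array([-np.sin(TH),np.cos(TH),0])
RT=Ro.from_matrix(np.c_[-ey,-ex,[0,0,-1.]])
def plan(x,y,z):
    "TCP target in case frame -> deltas in tool units from measured pose"
    o=bot.get_obs(); R0=Ro.from_quat(o['tool_rot']); p=np.r_[C0,0]+ex*x+ey*y; p[2]=z
    print('target',p.round(4),'shift',(R0.inv().apply(p-o['ee_pos'])/.5).round(4),'turn',((R0.inv()*RT).as_rotvec()/2).round(4))
    q=o['ee_pos']-np.r_[C0,0]; print('now case',(q@ex).round(4),(q@ey).round(4),o['ee_pos'][2].round(4),'F',(o['wrist_force']@ex).round(2),(o['wrist_force']@ey).round(2),o['wrist_force'][2].round(2),'t',o['clock'])
E
python3 -c "
from h import *
plan(-.176,-.035,.25)"
```

```text
target [ 0.4687 -0.0121  0.25  ] shift [-0.863   0.9827 -0.0461] turn [ 7.000e-04  3.000e-04 -5.555e-01]
now case -0.3447 -0.6668 0.2263 F -0.42 0.3 0.12 t 0.1
```

>>> jog_arm(deltas=[[[-0.863,0.983,-0.046,0,0,-0.555,0],[-0.863,0.983,-0.046,0,0,-0.555,0],[-0.863,0.983,-0.046,0,0,-0.555,0],[-0.863,0.983,-0.046,0,0,-0.555,0],[-0.863,0.983,-0.046,0,0,-0.555,0]]], squeeze=60)

```text
clock: 0.72
ee_pos: [0.3534, -0.332, 0.238]
tool_rot: [-0.613, 0.79, 0.0, 0.0]
wrist_force: [1.5, -0.3, 0.3]
finger_gap: 0.002
grip_force: 0.0
```

```bash
python3 -c "
from h import *
plan(-.176,-.035,.25)"
```

```text
target [ 0.4687 -0.0121  0.25  ] shift [-0.6771 -0.064  -0.024 ] turn [ 0.      0.0001 -0.0838]
now case -0.264 -0.3635 0.238 F 1.53 -0.18 0.31 t 0.725
```

>>> jog_arm(deltas=[[[-0.677,-0.064,-0.024,0,0,-0.083,0],[-0.677,-0.064,-0.024,0,0,-0.083,0],[-0.677,-0.064,-0.024,0,0,-0.083,0],[-0.677,-0.064,-0.024,0,0,-0.083,0],[-0.677,-0.064,-0.024,0,0,-0.083,0]]])

```text
clock: 1.35
ee_pos: [0.4609, -0.0387, 0.2493]
tool_rot: [-0.674, 0.739, -0.0, 0.0]
wrist_force: [1.6, -0.3, -0.2]
finger_gap: 0.005
grip_force: 0.0
```

>>> jog_arm(deltas=[[[-0.053,0,0,0,0,0,0],[-0.053,0,0,0,0,0,0],[-0.053,0,0,0,0,0,0]]])

```text
clock: 1.72
ee_pos: [0.463, -0.0146, 0.2489]
tool_rot: [-0.674, 0.739, 0.0, -0.0]
wrist_force: [-0.6, -0.2, -0.4]
finger_gap: -0.001
grip_force: 0.0
```

```bash
python3 -c "
from h import *
plan(-.176,-.035,.195)
s=snap('top','top1'); b=snap('side','side1'); w=snap('wrist','w1')
cv2.imwrite('pics/m1.png',np.hstack([cv2.resize(b['frame'][130:290,150:350],(400,320)),cv2.resize(w['frame'],(400,320))])[:,:,::-1])"
```

```text
target [ 0.4687 -0.0121  0.195 ] shift [-0.0061 -0.011   0.1078] turn [ 0.0003 -0.0001 -0.0036]
now case -0.1815 -0.038 0.2489 F -0.54 -0.2 -0.39 t 1.725
```

View pics/m1.png

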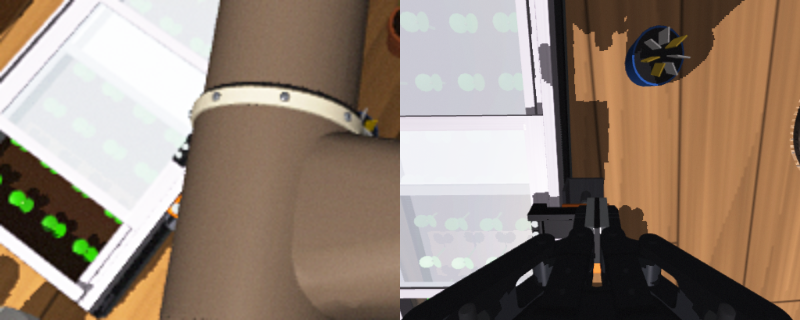

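In the wrist view the closed fingertips (597,210) stand next to the pull's dark lip (530–560, 207). The side camera's view is blocked by the arm. I'll zoom in on the wrist image to get the clearance before going down.

```bash
python3 - <<'E'
from h import *
w=pickle.load(open('pics/w1.pkl','rb')); f=w['frame'].copy()
P=lambda x,y,z: np.r_[C0+(ex*x+ey*y)[:2],z]
cr=cv2.resize(f[180:340,150:350],(800,640),interpolation=cv2.INTER_NEAREST)[:600]
# predicted: pull rear top edge at y=.005, paddle strip corners, finger tip
for p,c in ((P(-.192,.005,.182),(255,0,0)),(P(-.106,.005,.182),(255,0,0)),(P(-.195,.0035,.163),(0,255,0)),(P(-.195,.0935,.163),(0,255,0)),(P(-.148,.0855,.174),(255,255,0)),(P(-.1815,-.038,.224),(0,0,255))):
    q=(proj(w,p)[0]-[150,180])*4; print(q); cv2.circle(cr,tuple(int(v) for v in q),5,c,2)
cv2.imwrite('pics/w1c.png',cr[:,:,::-1])
E
```

```text
[459.965484   313.63658392]
[ 46.24065369 316.83935035]
[469.66767869 264.52057751]
[466.76151397 593.87015464]
[269.67031257 602.00691758]
[408.0522291  208.95347225]
```

View pics/w1c.png

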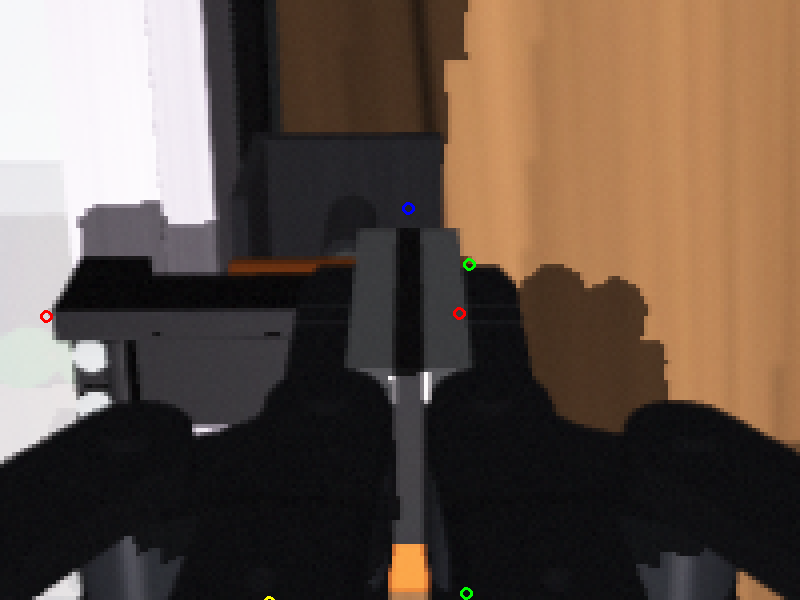

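```bash
python3 - <<'E'
from h import *
w=pickle.load(open('pics/w1.pkl','rb'))
R=cv2.Rodrigues(np.array(w['rvec']))[0];c=-R.T@np.array(w['tvec']).ravel();d=c-np.r_[C0,0];print('cam case',d@ex,d@ey,c[2],'view',R[2]@ex,R[2]@ey,R[2][2])
for r in(228,370):
  for z in(.2,.212,.224,.236,.248,.26):
    q=ray(w,(150+408/4,180+r/4),z)-np.r_[C0,0];print(r,z,(q@ex).round(4),(q@ey).round(4))
E
```

```text
cam case -0.18187140572801555 -0.11615163668292693 0.39511682815325333 view 0.002066932768128465 0.300710678236232 -0.9537131727011205
228 0.2 -0.1814 -0.0232
228 0.212 -0.1814 -0.0289
228 0.224 -0.1815 -0.0346
228 0.236 -0.1815 -0.0403
228 0.248 -0.1815 -0.0461
228 0.26 -0.1815 -0.0518
370 0.2 -0.1812 0.0069
370 0.212 -0.1812 -0.0006
370 0.224 -0.1812 -0.0082
370 0.236 -0.1813 -0.0158
370 0.248 -0.1813 -0.0233
370 0.26 -0.1814 -0.0309
```

>>> jog_arm(deltas=[[[0.014,-0.011,0,0,0,0,0],[0.014,-0.011,0.03,0,0,0,0],[0.014,-0.011,0.07,0,0,0,0],[0.014,-0.011,0.106,0,0,0,0],[0.014,-0.011,0.106,0,0,0,0]]])

```text
clock: 2.5
ee_pos: [0.4668, -0.0225, 0.1941]
tool_rot: [-0.674, 0.739, 0.001, -0.002]
wrist_force: [-0.0, 0.4, -0.0]
finger_gap: -0.001
grip_force: 0.0
```

```bash
python3 - <<'E'
from h import *
plan(-.176,-.02,.195)
w=snap('wrist','w2')
cv2.imwrite('pics/w2c.png',cv2.resize(w['frame'][150:310,150:350],(750,600),interpolation=cv2.INTER_NEAREST)[:,:,::-1])
E
```

```text
target [0.4699 0.0028 0.195 ] shift [-0.051  -0.0016 -0.0018] turn [ 0.0018 -0.0006 -0.0042]
now case -0.177 -0.0455 0.1941 F -0.04 0.38 -0.02 t 2.5
```

View pics/w2c.png

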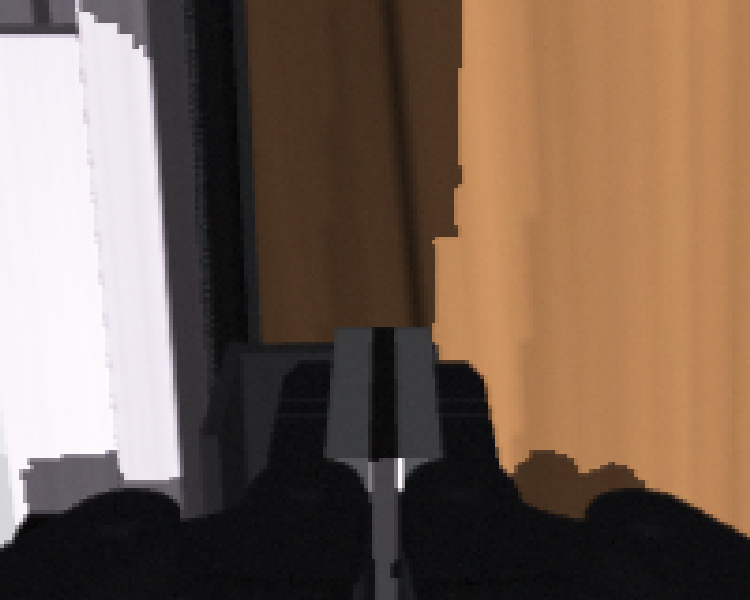

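>>> jog_arm(deltas=[[[-0.02,-0.001,-0.002,0,0,0,0],[-0.04,-0.001,-0.002,0,0,0,0],[-0.05,-0.002,-0.002,0,0,0,0],[-0.06,-0.002,-0.002,0,0,0,0],[-0.07,-0.002,-0.002,0,0,0,0]]])

```text
clock: 3.18
ee_pos: [0.4723, 0.0133, 0.1972]
tool_rot: [-0.674, 0.739, -0.0, 0.0]
wrist_force: [-0.6, 0.1, 0.4]
finger_gap: 0.002
grip_force: 0.0
```

```bash
python3 -c "
from h import *
plan(-.176,0,.195)"
```

```text
target [0.4716 0.0228 0.195 ] shift [-0.0187  0.0031  0.0044] turn [-0.      0.     -0.0037]
now case -0.1745 -0.0093 0.1972 F -0.58 0.09 0.4 t 3.175
```

>>> jog_arm(deltas=[[[-0.01,0.002,0.006,0,0,0,0],[-0.02,0.003,0.006,0,0,0,0],[-0.03,0.003,0.006,0,0,0,0],[-0.04,0.003,0.006,0,0,0,0]]])

```text
clock: 3.68
ee_pos: [0.4727, 0.0333, 0.1941]
tool_rot: [-0.674, 0.739, -0.0, 0.0]
wrist_force: [0.1, 0.0, -0.6]
finger_gap: 0.002
grip_force: 0.0
```

```bash
python3 -c "
from h import *
plan(-.176,.024,.194)"
```

```text
target [0.4736 0.0467 0.194 ] shift [-0.0268  0.0006  0.0003] turn [-0.      0.     -0.0037]
now case -0.1758 0.0106 0.1941 F 0.12 0.03 -0.61 t 3.675
```

```bash
python3 - <<'E'
from h import *
w=snap('wrist','w3');s=snap('top','top3')
cv2.imwrite('pics/w3c.png',np.hstack([cv2.resize(w['frame'][150:310,150:350],(400,320)),cv2.resize(s['frame'][100:260,160:360],(400,320))])[:,:,::-1])
E
```

```text
(no output)
```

View pics/w3c.png

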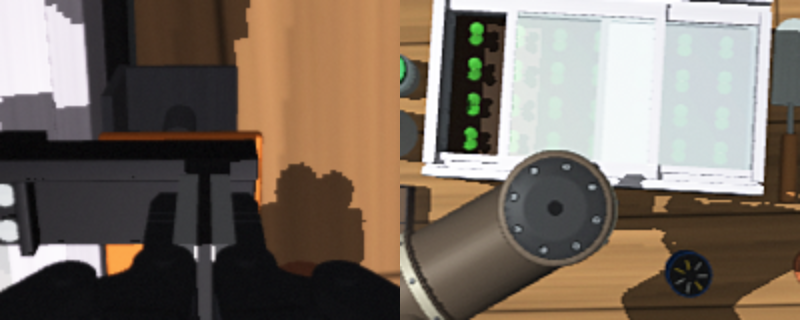

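```bash
python3 - <<'E'
from h import *
w=pickle.load(open('pics/w3.pkl','rb'))
def cy(u,v,z): q=ray(w,(u,v),z)-np.r_[C0,0]; return (q@ex).round(4),(q@ey).round(4)
print('lip rear top',cy(200,230,.182),'paddle -y edge',cy(215,216.5,.163),'paddle corner',cy(281,216,.163))
g=w['frame'].astype(int).sum(2)
print('finger col',[(v,g[v,243]) for v in range(212,262,2)]); print('lip col',[(v,g[v,200]) for v in range(212,262,2)])
for n in('w1','w2'):
    g=pickle.load(open(f'pics/{n}.pkl','rb'))['frame'].astype(int).sum(2); print(n,[(v,g[v,243]) for v in range(228,276,2)])
for y in(-.0004,.0106,.0216):
  zs=np.linspace(.15,.24,91); ys=[cy(250,237,z)[1] for z in zs]; print(y,zs[np.argmin(abs(np.array(ys)-y))])
E
```

```text
lip rear top (np.float64(-0.1449), np.float64(0.0035)) paddle -y edge (np.float64(-0.1516), np.float64(0.0024)) paddle corner (np.float64(-0.195), np.float64(0.0024))
finger col [(212, np.int64(80)), (214, np.int64(94)), (216, np.int64(127)), (218, np.int64(170)), (220, np.int64(51)), (222, np.int64(19)), (224, np.int64(30)), (226, np.int64(22)), (228, np.int64(27)), (230, np.int64(41)), (232, np.int64(44)), (234, np.int64(39)), (236, np.int64(79)), (238, np.int64(179)), (240, np.int64(180)), (242, np.int64(183)), (244, np.int64(182)), (246, np.int64(188)), (248, np.int64(181)), (250, np.int64(180)), (252, np.int64(182)), (254, np.int64(180)), (256, np.int64(180)), (258, np.int64(184)), (260, np.int64(180))]
lip col [(212, np.int64(156)), (214, np.int64(160)), (216, np.int64(141)), (218, np.int64(173)), (220, np.int64(56)), (222, np.int64(25)), (224, np.int64(21)), (226, np.int64(25)), (228, np.int64(36)), (230, np.int64(113)), (232, np.int64(150)), (234, np.int64(150)), (236, np.int64(148)), (238, np.int64(160)), (240, np.int64(105)), (242, np.int64(162)), (244, np.int64(161)), (246
[... 570 characters left out ...]
264, np.int64(175)), (266, np.int64(180)), (268, np.int64(185)), (270, np.int64(182)), (272, np.int64(257)), (274, np.int64(141))]
w2 [(228, np.int64(138)), (230, np.int64(147)), (232, np.int64(143)), (234, np.int64(140)), (236, np.int64(143)), (238, np.int64(182)), (240, np.int64(178)), (242, np.int64(178)), (244, np.int64(179)), (246, np.int64(180)), (248, np.int64(180)), (250, np.int64(180)), (252, np.int64(178)), (254, np.int64(182)), (256, np.int64(182)), (258, np.int64(185)), (260, np.int64(179)), (262, np.int64(182)), (264, np.int64(187)), (266, np.int64(181)), (268, np.int64(176)), (270, np.int64(182)), (272, np.int64(260)), (274, np.int64(147))]
-0.0004 0.2
0.0106 0.177
0.0216 0.154
```

The fingers are hovering over the lip and the light hasn't moved (lip still at y≈4 mm). So the real fingertips sit about 25–30 mm higher than the nominal figure. I'll back off, go lower behind the pull in free air, and approach by feel.

>>> jog_arm(deltas=[[[0.06,0,0,0,0,0,0],[0.12,0,0,0,0,0,0],[0.12,0,0.02,0,0,0,0],[0.12,0,0.052,0,0,0,0],[0.12,0,0.052,0,0,0,0]]])

```text
clock: 4.4
ee_pos: [0.4663, -0.0268, 0.167]
tool_rot: [-0.674, 0.739, 0.001, -0.001]
wrist_force: [0.6, 0.5, -0.0]
finger_gap: -0.001
grip_force: 0.0
```

>>> jog_arm(deltas=[[[-0.012,0,0,0,0,0,0],[-0.024,0,0,0,0,0,0],[-0.036,0,0,0,0,0,0],[-0.036,0,0,0,0,0,0]]])

```text
clock: 4.9
ee_pos: [0.469, -0.0082, 0.1683]
tool_rot: [-0.674, 0.738, -0.0, 0.0]
wrist_force: [-0.5, -0.6, -0.3]
finger_gap: -0.003
grip_force: 0.0
```

```bash
python3 - <<'E'
from h import *
plan(-.176,-.01,.168)
w=snap('wrist','w4')
g=w['frame'].astype(int).sum(2); print([(v,g[v,243]) for v in range(200,262,3)],[(v,g[v,190]) for v in range(200,290,3)])
E
```

```text
target [0.4708 0.0128 0.168 ] shift [-0.0422  0.0002  0.0007] turn [-0.0002  0.0001 -0.0033]
now case -0.176 -0.0311 0.1683 F -0.4 -0.64 -0.28 t 4.9
[(200, np.int64(138)), (203, np.int64(143)), (206, np.int64(139)), (209, np.int64(140)), (212, np.int64(144)), (215, np.int64(144)), (218, np.int64(146)), (221, np.int64(143)), (224, np.int64(139)), (227, np.int64(147)), (230, np.int64(147)), (233, np.int64(145)), (236, np.int64(141)), (239, np.int64(181)), (242, np.int64(182)), (245, np.int64(181)), (248, np.int64(181)), (251, np.int64(181)), (254, np.int64(181)), (257, np.int64(177)), (260, np.int64(183))] [(200, np.int64(159)), (203, np.int64(162)), (206, np.int64(161)), (209, np.int64(159)), (212, np.int64(160)), (215, np.int64(159)), (218, np.int64(161)), (221, np.int64(170)), (224, np.int64(164)), (227, np.int64(162)), (230, np.int64(164)), (233, np.int64(160)), (236, np.int64(164)), (239, np.int64(161)), (242, np.int64(162)), (245, np.int64(156)), (248, np.int64(159)), (251, np.int64(161)), (254, np.int64(167)), (257, np.int64(167)), (260, np.int64(188)), (263, np.int64(213)), (266, np.int64(267)), (269, np.int64(311)), (272, np.int64(378)), (275, np.int64(449)), (278, np.int64(549)), (281, np.int64(70)), (284, np.int64(42)), (287, np.int64(48))]
```

>>> jog_arm(deltas=[[[-0.02,0,0,0,0,0,0],[-0.04,0,0,0,0,0,0],[-0.048,0,0,0,0,0,0],[-0.056,0,0,0,0,0,0],[-0.064,0,0,0,0,0,0]]])

```text
clock: 5.58
ee_pos: [0.4714, 0.0219, 0.1681]
tool_rot: [-0.674, 0.739, -0.001, -0.001]
wrist_force: [0.4, -8.4, 1.5]
finger_gap: 0.001
grip_force: 4.1
```

```bash
python3 - <<'E'
from h import *
plan(-.176,.02,.168)
E
```

```text
target [0.4733 0.0427 0.168 ] shift [-0.0417 -0.0001  0.0001] turn [ 0.0004 -0.0013 -0.0036]
now case -0.1762 -0.0008 0.1681 F 1.08 -8.32 1.47 t 5.575
```

>>> jog_arm(deltas=[[[-0.011,0,0,0,0,0,0],[-0.022,0,0,0,0,0,0],[-0.033,0,0,0,0,0,0],[-0.044,0,0,0,0,0,0],[-0.05,0,0,0,0,0,0]]])

```text
clock: 6.2
ee_pos: [0.4735, 0.0464, 0.1681]
tool_rot: [-0.674, 0.739, -0.001, -0.002]
wrist_force: [0.8, -9.3, 0.9]
finger_gap: 0.001
grip_force: 4.6
```

```bash
python3 - <<'E'
from h import *
plan(-.176,.02,.168)
w=snap('wrist','w5')
cv2.imwrite('pics/w5c.png',cv2.resize(w['frame'][150:310,150:350],(750,600),interpolation=cv2.INTER_NEAREST)[:,:,::-1])
E
```

```text
target [0.4733 0.0427 0.168 ] shift [ 0.0074 -0.0003  0.0003] turn [ 0.0006 -0.0016 -0.0038]
now case -0.1761 0.0237 0.1681 F 1.55 -9.24 0.88 t 6.2
```

View pics/w5c.png

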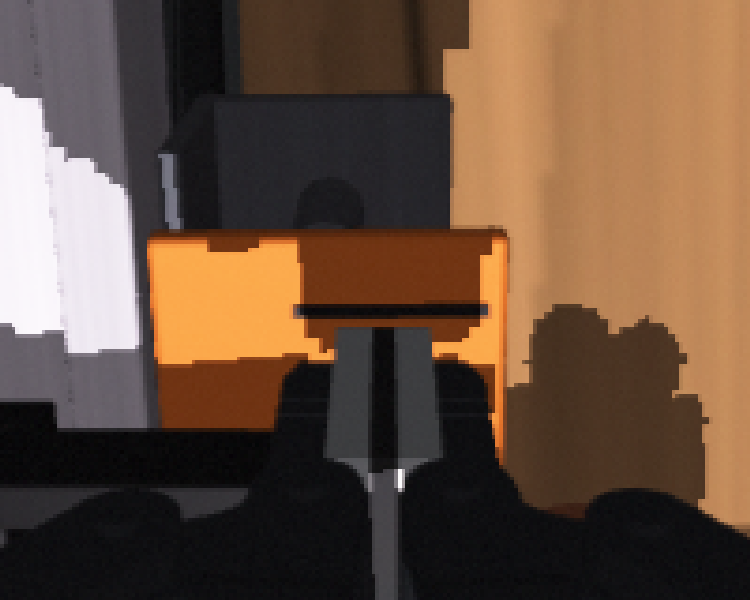

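The orange paddle is now uncovered behind the pull, with its edge at row 232. The fingers stand over its free strip with the tip at row 327, and the lip lies just ahead at rows 430–487.

```bash
python3 - <<'E'
from h import *
w=pickle.load(open('pics/w5.pkl','rb'))
def cy(u,v,z): q=ray(w,(u,v),z)-np.r_[C0,0]; return (q@ex).round(4),(q@ey).round(4)
print('lip top',cy(200,150+487/3.75,.182),'lip bottom/rear',cy(200,150+431/3.75,.166),'paddle edge',cy(230,212,.163))
for z in (.16,.165,.17,.175): print('tip -y edge',z,cy(250,237,z))
E
```

```text
lip top (np.float64(-0.1486), np.float64(0.0337)) lip bottom/rear (np.float64(-0.1458), np.float64(0.0342)) paddle edge (np.float64(-0.164), np.float64(0.0027))
tip -y edge 0.16 (np.float64(-0.1751), np.float64(0.0195))
tip -y edge 0.165 (np.float64(-0.1751), np.float64(0.0171))
tip -y edge 0.17 (np.float64(-0.1751), np.float64(0.0148))
tip -y edge 0.175 (np.float64(-0.1752), np.float64(0.0124))
```

>>> jog_arm(deltas=[[[0.005,0,0,0,0,0,0],[0.005,0,0.01,0,0,0,0],[0.005,0,0.018,0,0,0,0],[0.005,0,0.026,0,0,0,0],[0.005,0,0.026,0,0,0,0]]])

```text
clock: 6.88
ee_pos: [0.4737, 0.0455, 0.155]
tool_rot: [-0.674, 0.739, 0.0, -0.0]
wrist_force: [-1.4, 1.3, 5.2]
finger_gap: 0.005
grip_force: 2.1
```

```bash
python3 -c "
from h import *
plan(-.176,.0225,.145)"
```

```text
target [0.4735 0.0452 0.145 ] shift [0.0007 0.0004 0.02  ] turn [ 0.0001 -0.     -0.0037]
now case -0.1758 0.0229 0.155 F -1.49 1.14 5.16 t 6.875
```

>>> jog_arm(deltas=[[[0,0,0.004,0,0,0,0],[0,0,0.008,0,0,0,0],[0,0,0.012,0,0,0,0],[0,0,0.012,0,0,0,0]]])

```text
clock: 7.38
ee_pos: [0.4738, 0.0455, 0.1492]
tool_rot: [-0.674, 0.739, 0.0, 0.0]
wrist_force: [-2.9, 0.5, 5.6]
finger_gap: -0.001
grip_force: 3.2
```

```bash
python3 -c "
from h import *
plan(-.176,.0225,.145)"
```

```text
target [0.4735 0.0452 0.145 ] shift [0.0007 0.0004 0.0085] turn [-0.      0.0001 -0.0037]
now case -0.1758 0.0229 0.1492 F -2.9 0.29 5.61 t 7.375
```

>>> jog_arm(deltas=[[[0,0,0.003,0,0,0,0],[0,0,0.006,0,0,0,0],[0,0,0.008,0,0,0,0],[0,0,0.008,0,0,0,0]]])

```text
clock: 7.88
ee_pos: [0.4738, 0.0455, 0.1467]
tool_rot: [-0.674, 0.739, -0.0, 0.0]
wrist_force: [-8.9, 1.2, 20.2]
finger_gap: -0.001
grip_force: 10.1
```

```bash
python3 -c "
from h import *
plan(-.176,.0225,.145)"
```

```text
target [0.4735 0.0452 0.145 ] shift [0.0007 0.0006 0.0034] turn [-0.0004  0.0001 -0.0035]
now case -0.1757 0.0229 0.1467 F -8.96 0.48 20.22 t 7.875
```

>>> jog_arm(deltas=[[[0,0,-0.002,0,0,0,0],[-0.01,0,-0.002,0,0,0,0],[-0.02,0,-0.002,0,0,0,0],[-0.03,0,-0.002,0,0,0,0],[-0.04,0,-0.002,0,0,0,0]]])

```text
clock: 8.5
ee_pos: [0.4751, 0.0622, 0.1469]
tool_rot: [-0.674, 0.739, -0.002, -0.002]
wrist_force: [-1.1, -16.6, 12.3]
finger_gap: 0.002
grip_force: 9.2
```

```bash
python3 -c "
from h import *
plan(-.176,.0835,.147)"
```

```text
target [0.4786 0.106  0.147 ] shift [-0.0879  0.001  -0.0007] turn [ 0.0004 -0.0027 -0.0036]
now case -0.1758 0.0395 0.1469 F 0.28 -16.62 12.28 t 8.5
```

>>> jog_arm(deltas=[[[-0.01,0,0,0,0,0,0],[-0.02,0,0,0,0,0,0],[-0.03,0,0,0,0,0,0],[-0.04,0,0,0,0,0,0],[-0.05,0.001,0,0,0,0,0]]])

```text
clock: 9.12
ee_pos: [0.4772, 0.0871, 0.1469]
tool_rot: [-0.674, 0.739, -0.002, -0.002]
wrist_force: [0.6, -15.1, 10.0]
finger_gap: 0.0
grip_force: 8.6
```

```bash
python3 -c "
from h import *
plan(-.176,.0835,.147)"
```

```text
target [0.4786 0.106  0.147 ] shift [-0.0378  0.0006 -0.0004] turn [ 0.0001 -0.0026 -0.0037]
now case -0.1758 0.0646 0.1469 F 1.88 -15.04 10.04 t 9.125
```

>>> jog_arm(deltas=[[[-0.01,0,0,0,0,0,0],[-0.02,0,0,0,0,0,0],[-0.027,0,0,0,0,0,0],[-0.032,0,0,0,0,0,0],[-0.036,0.001,0,0,0,0,0]]])

```text
clock: 9.75
ee_pos: [0.4788, 0.1053, 0.1469]
tool_rot: [-0.674, 0.739, -0.002, -0.002]
wrist_force: [3.2, -14.7, 8.9]
finger_gap: 0.004
grip_force: 8.1
```

```bash
python3 -c "
from h import *
plan(-.176,.0835,.147)"
```

```text
target [0.4786 0.106  0.147 ] shift [-0.0013  0.0004 -0.0001] turn [-0.0002 -0.0023 -0.0037]
now case -0.1758 0.0828 0.1469 F 4.47 -14.36 8.93 t 9.75
```

>>> jog_arm(deltas=[[[-0.003,0,0,0,0,0,0],[-0.006,0,0,0,0,0,0],[-0.006,0,0,0,0,0,0]]])

```text
clock: 10.12
ee_pos: [0.4789, 0.1072, 0.1469]
tool_rot: [-0.674, 0.739, -0.002, -0.002]
wrist_force: [2.5, -20.6, 11.1]
finger_gap: -0.003
grip_force: 11.1
```

```bash
python3 -c "
from h import *
plan(-.176,.0835,.147)"
```

```text
target [0.4786 0.106  0.147 ] shift [ 0.0025  0.0003 -0.0001] turn [-0.     -0.0033 -0.0036]
now case -0.1758 0.0847 0.1469 F 4.23 -20.31 11.12 t 10.125
```

>>> jog_arm(deltas=[[[-0.003,0,0,0,0,0,0],[-0.003,0,0,0,0,0,0]]])

```text
clock: 10.38
ee_pos: [0.4789, 0.1072, 0.1469]
tool_rot: [-0.674, 0.739, -0.003, -0.003]
wrist_force: [5.4, -26.7, 12.0]
finger_gap: -0.001
grip_force: 14.9
```

```bash
python3 -c "
from h import *
plan(-.176,.0835,.147)"
```

```text
target [0.4786 0.106  0.147 ] shift [ 0.0026  0.0002 -0.0001] turn [ 0.0002 -0.0044 -0.0037]
now case -0.1759 0.0848 0.1469 F 7.62 -26.18 12.04 t 10.375
```

>>> jog_arm(deltas=[[[0.006,0,0,0,0,0,0],[0.014,0,0,0,0,0,0],[0.014,0,-0.012,0,0,0,0],[0.014,0,-0.06,0,0,0,0],[0.014,0,-0.16,0,0,0,0]]])

```text
clock: 11.0
ee_pos: [0.4771, 0.1051, 0.2249]
tool_rot: [-0.674, 0.739, 0.001, -0.002]
wrist_force: [1.1, 0.4, -0.2]
finger_gap: -0.0
grip_force: 0.0
```

>>> jog_arm(deltas=[[[0.1,0.02,0,0,0,0,0],[0.2,0.04,0,0,0,0,0],[0.2,0.04,0,0,0,0,0],[0.2,0.04,0,0,0,0,0]]])

```text
clock: 11.5
ee_pos: [0.4494, 0.0079, 0.2261]
tool_rot: [-0.674, 0.739, -0.0, 0.0]
wrist_force: [-0.2, -0.8, -0.0]
finger_gap: -0.002
grip_force: 0.0
```

```bash
python3 - <<'E'
from h import *
plan(-.176,.0,.22)
w=snap('wrist','w6');s=snap('side','s6')
cv2.imwrite('pics/f.png',np.hstack([cv2.resize(w['frame'],(400,300)),cv2.resize(s['frame'][130:290,150:350],(400,300))])[:,:,::-1])
E
```

```text
target [0.4716 0.0228 0.22  ] shift [-0.0337 -0.0414  0.0122] turn [-0.0002  0.0001 -0.0042]
now case -0.1968 -0.0167 0.2261 F -0.18 -0.84 -0.0 t 11.5
```

View pics/f.png

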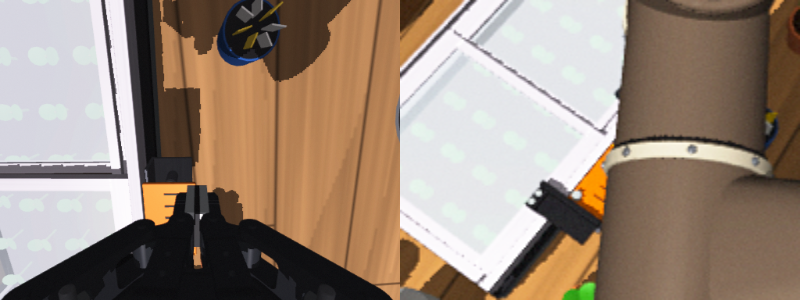

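The light's frame now covers the whole opening. The pull sits at the +y end of the paddle (side crop, 560,210), and the pots haven't moved. I'll check the pull and paddle numerically, then hand in.

```bash
python3 - <<'E'
from h import *
w=pickle.load(open('pics/w6.pkl','rb'));s=pickle.load(open('pics/s6.pkl','rb'))
def cy(S,u,v,z): q=ray(S,(u,v),z)-np.r_[C0,0]; return (q@ex).round(4),(q@ey).round(4)
g=w['frame'].astype(int); col=g[:,205]; v=[i for i in range(220,260) if col[i,0]>180 and col[i,2]<100][0]
for z in(.151,.163): print('paddle edge',v,z,cy(w,205,v-.5,z))
f=s['frame'].astype(int); P=lambda x,y,z: np.r_[C0+(ex*x+ey*y)[:2],z]
for n,p in(('pin up',P(-.148,.0855,.174)),('pin dn',P(-.148,.0855,.162)),('lip rear in',P(-.106,.0945,.182)),('lip rear mid',P(-.15,.0945,.182))): print(n,proj(s,p)[0].round(1))
br=np.argwhere((f[205:250,215:252].min(2)>120)&(f[205:250,215:252].max(2)-f[205:250,215:252].min(2)<40))
for r in range(212,246,1): print(r,''.join('O' if a[0]>180 and a[2]<90 else '#' if a.max()<80 else 'w' if a.min()>150 else '.' for a in f[r,210:255]))
E
```

```text
paddle edge 235 0.151 (np.float64(-0.1573), np.float64(0.0085))
paddle edge 235 0.163 (np.float64(-0.1595), np.float64(0.0029))
pin up [237.9 232.9]
pin dn [238.1 234. ]
lip rear in [221.2 224.7]
lip rear mid [236.1 235.7]
212 wwwwwwwwwwwwwwwwwwwwwwwwwwwwwwwwwwwwwwwww.O..
213 wwwwwwwwwwwwwwwwwwwwwwwwwwwwwwwwwwwwwwww.OO.w
214 wwwwwwwwwwwwwwwwwwwwwwwwwwwwwwwwwwwwwww.OOO..
215 wwwwwwwwwwwwwwwwwwwwwwwwwwwwwwwwwwwwwwwOOOO..
216 wwwwwwwwwwwwwwwwwwwwwwwwwwwwwwwwwwwwwwOOO...w
217 wwwwwwwwwwwwwwwwwwwwwwwwwwwwwwwwwwwww.OOO...w
218 wwwwwwwwwwwwwwwwwwwwwwwwwwwwwwwwwwww.OOO.w...
219 wwwwwwwwwwwwwwwwwwwwwwwwwwwwwwwwwwwwOOOOO....
220 wwwwwwwwwwwwwwwwwwwwwwwwwwwwwwwwwwwOOOOOOO...
221 wwwwwwwwwwwwwwwwwwwwwwwwwwwwwwwwww.OOOOOOO..#
222 wwwwwwwwwwwwwwwwwwwwwwwwwwwwwwwww.OOOOOOOOO.#
223 wwwwwwwwwwwwwwwwwwwwwwwwwwwwwwww.OOOOOOOOOO.#
224 wwwwwwwwwwwwwwwwwwwwwwwwwwwwwwwwOOOOOOOOOOOO#
225 wwwwwwwwwwwwwww.wwwwwwwwwwwwwwwOOOOOOOOOOOO.#
226 wwwwwwwwwww.ww....wwwwwwwwwwww.OOOOOOOOOOOO.#
227 wwwwwwwwww.##.......wwwwwwwww.OOOOOOOOOOOOO.#
228 wwwwwwwwww#####......wwwwwwwwOOOOOOOOOOOOOO.#
229 wwwwwwwwww#######.....wwwwwwOOOOOOOOOOOOOOO##
230 wwwwwwwww.########.....wwww.OOOOOOOOOOOOOO.##
231 wwwwwwwwww.########....www......OOOOOOOOOOO#.
232 wwwwwwwwwww#########......wwww.OOOOOOOOOOOO##
233 wwwwww..www###########....wwwwwOOOOOOOOOOOO#.
234 wwwwww##.w.############...wwwww.OOOOO.OOOO.#.
235 wwwww..#################...www.OOOOOOOO.OO.#.
236 wwwwwww.##################.#...OOOOOOOOO.O.#.
237 wwwwwwww###################....OOOOOOOOOO.##.
238 www#www#####################....OOOOOOOOOO.#.
239 www###########################....OOOOOOOO##.
240 wwww.##########################.....OOOOOO##.
241 wwwww.##########################.....OOOOO#..
242 wwwwwww.##########################.....OOO#..
243 wwwwwwww.##########################....OOO##.
244 wwwwwwwwww.#########################......#..
245 wwwwwwwwwww.##########################....#..
```

The pin is up behind the lip, the paddle is at its raised height, and the light is at its end stop.

```bash
python3 -c "
from plant import bot
print(bot.job_done())"
```

```text
the job is handed in; nothing more can be done
None
```

The light is fully home against its end stop, the spring stop is back up behind the pull, the arm is clear, and the job was handed in at about 11.5 s of the 40 s limit; no verdict was returned.

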